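# Let the canister lift down on its crank

### The arm

A 6-joint arm with a two-finger parallel gripper is mounted at the origin on a cart in front of the work surface, level with it; the furniture and walls round the work are solid. World frame = base frame: x ahead of the robot, y to its left, z up, the work surface at z = 0. Lengths are in m, angles in degrees, forces in N, time in s.
With the tool pointing down it reaches from about 0.25 to 0.725 m from the base axis. Payload 9.7 kg.
Tool frame: the origin (TCP) lies between the finger pads; the fingertips stand 19 mm ahead of it and the grasp point (between the pads) is the TCP; z points along the fingers, y is the line along which they close (so a half turn about z gives the same grasp; the last joint's range is limited). The gripper opens to 85 mm and grips with 20 to 120 N. Pads are 22 mm wide; open, the fingers measure 114 mm over their backs; the gripper's body (76 mm by 85 mm) begins 54 mm behind the grasp point. The pads swing forward as they close: fully open they stand 13 mm farther back than shut.
Start: joints at [64.229, 4.979, 10.078, 95.1, 0, 90], TCP at [0.239, 0.495, 0.25] pointing down, gripper open.
Joint ranges: [-179.16, 179.16], [-48.56, 103.87], [-65.8, 70.77], [-126.05, 130.52], [-82.76, 87.17], [-180, 180]. Speed limits (degrees/s): [127.2, 127.2, 147.25, 180, 180, 180].

### API

Orientations are given as [roll, pitch, yaw] about the fixed x, y, z axes, in that order (R = Rz(yaw) Ry(pitch) Rx(roll)).
In Python, from workcell import telemetry, camera, calibration, workorder gives the robot as it stands.
- The arm moves only by the tool play_rows, never from a script. Its argument "increments" is a list of rows, each a list of 3 entries, a list of its own where there are three numbers: the shift along the tool's x, y, z in mm, then the turn, a rotation vector about the tool's x, y, z in degrees, then the closure, from 0 (fully open) to 1 (shut). In form: [[[x, y, z], [ax, ay, az], jaw], ...]. A call has 1 to 20 rows; each row is the pose to reach, as a shift and turn from the pose commanded when the call began, along the tool's axes at that moment; what a row does not reach only later rows make up. A row lasts 1/10 s, in which the tool goes at most 50 mm and 8.59 degrees, less where a joint would pass 70% of its speed; a pose out of reach is approached as far as the arm can. A call with a gripper value outside its range is refused whole. The fingers move at their own pace and stop on an object; "grip_force" is the grip in N (left out, the last holds). Time passes only in rows, so rows that repeat a pose let the fingers close. It gives the time, the measured TCP pose, the force, the opening and the grip force at its end, in the units of the state.
- telemetry.get_obs(): the state, without advancing time (a new reading comes with each control period).
- camera(name): name is "side" or "top" or "wrist"; returns (picture, depth): 384x512x3 uint8, red, green, blue; 384x512 float32, m along the optical axis (not along the pixel's ray), 0 where there is no reading.
- calibration(name): a dict with "vertical_fov" (degrees; the focal length in pixels is half the picture's height over the tangent of half this angle, whatever the lens; pixels are square), "cx", "cy" (the principal point, pixels), "k1" (the pictures are not rectified: a ray, as slopes to the right and down, at radius r is drawn at 1 + k1 r^2 times it, then the intrinsics apply), "rvec" (rotation vector, rad) and "tvec" (3), from world to camera coordinates, as OpenCV has them; the wrist camera has in their place "hand_eye" (4x4, takes a point from camera to tool coordinates, whose origin is the TCP and whose axes are the flange's). Camera axes: x right, y down, z forward; pixel columns grow to the right and rows downward; lengths in m; the calibration is good to about 2 mm. A picture is of the moment at which its call begins: read the wrist's pose just before it. calibration takes no time and is no camera call.
- workorder.job_done(): hands the job in; it is judged then, once.
The state is a dict: "time": time; "q": joint angles; "qd": joint speeds; "joint_efforts": joint torques, N m; "ee_pos": TCP position; "tcp_rot": TCP orientation; "wrist_force": force on the tool from outside, world axes, zero at the start; "torque": the same for the moment, N m; "opening": finger opening in m; "grasp_force": force on a finger pad.
Only numpy, scipy, OpenCV 4.12 (cv2) and the standard library are available. Lean on these libraries where they do the work, as an engineer would, in place of code of your own. Each camera call takes 0.05 s, during which the arm holds its last target. There are 200 camera calls.

### The job

The oats canister stands on the raised platform of the crank lift, held up by the spring pawl under the crank's grip. Wind the crank up (clockwise) a little to free the pawl, pull the grip up to keep the pawl lifted, and let the crank turn back slowly under the load until the platform comes to rest gently on its two rubber-topped stops; then let go. Do not force the pawl against the teeth, do not press the platform onto the stops, keep the canister standing and leave the mug, tin, tub and salt shaker alone.

Things in the scene. Friction and masses are not known exactly. Their poses are not given: they have to be found in the camera images.
- lift: grey hand lift, fixed to the counter: base plate 345 x 150 x 12 mm, round gear housing (138 mm across, 50 mm high) at the robot's end, 260 mm mast at the far end. Origin: on the upright crank axis, at the counter surface; x points from the crank to the platform (165 mm off) and the mast (250 mm off), z up. It may stand turned by 0.25 rad.
- crank (a joint): turn of the red crank about the upright axis through lift's origin, rad, 0 at the start, the arm then 85 degrees counter-clockwise (from above) of lift's x. Counter-clockwise is positive and LOWERS the platform by 19 mm per rad; clockwise winds it up. Limits -0.6 and 3.6. All the way the load pulls the grip counter-clockwise with about 5 to 9 N.
- grip: black upright grip at the end of the crank arm, 55 mm from the crank axis: 24 mm thick, 42 mm high, a 34 mm flange 7 mm thick on top. Origin: on its axis at half of the 42 mm, 123 mm above the counter at the start (crank arm's top 91 mm, hub's 95 mm above it). It spins freely on its own axis, so a hand need not turn as it goes round, and slides up with the pawl.
- pawl: brass spring pawl in the end of the crank arm, moving up and down with the grip, 67 mm below the grip's origin. Its spring presses it down (3 N down, 5.5 N lifted); travel 14 mm. Loaded, its toe hooks 4 mm under a tooth's lip and cannot be lifted until the crank is wound clockwise by 0.08 rad or more (beyond 0.18 it rides up a ramp). Lifted over 10 mm it clears all teeth; 12 is good.
- ratchet: steel ring of 8 upright hooked teeth, 10 mm high, on top of the gear housing, fixed to it. Origin: on the crank axis, at the foot of the teeth, 56 mm above the counter. Where the platform lands the pawl may stand over a tooth: let its spring bring it down, do not push.
- platform: aluminium platform, 130 x 130 x 10 mm with a 6 mm rim, on the mast. Origin: centre of its underside, 100 mm above the counter at the start. With the canister it weighs 1.6 to 2.5 kg.
- stops: two stop screws with soft rubber tops, 15 mm across, 90 mm apart, on the base under the platform. Origin: between them, on the base plate, 12 mm above the counter. How far they are screwed out differs and is not measured: tops 38 to 52 mm above the counter. When the platform lands the load's pull on the grip dies away in a few mm; each N pushed on there presses 3 N more.
- canister: pale oats canister with lid, 102 mm across, 140 mm high, loose on the platform. Origin: centre of its underside.
- mug: pink mug with handle, 79 x 114 x 96 mm, origin at its underside
- tin: food tin with a tomato picture, 75 mm across, 58 mm high, origin at its underside
- tub: orange lidded snack tub, 92 mm across, 52 mm high, origin at its underside
- salt: salt shaker with grey cap, 44 mm across, 90 mm high, origin at its underside
There are look-alikes about, which are no part of the job. What is shaped like the canister but turquoise is not meant.

How it is judged (in metres and radians):
On the way, in this order (a step that is already met when the one before it is completed fails the run):
1. the pawl is lifted clear of the teeth while the platform is still up (z of pawl in the frame of ratchet above 0.0095 m and z of platform in the frame of lift above 0.085 m), for 0.2 s.
2. the platform has come down onto its stops (contact force between platform and stops above 6 N and linear speed of platform below 0.01 m/s), for 0.2 s.
At the end, for the whole second after the job is handed in: The platform rests on its stops (bearing on them with more than 6 N, underside below 60 mm) and is still; the canister stands upright on the platform (within 0.05 rad); grip released (contact force between platform and stops above 6 N and z of platform in the frame of lift below 0.06 m and linear speed of platform below 0.005 m/s and angle between canister's own z axis and vertical below 0.05 rad and z of canister in the frame of platform between 0.005 and 0.015 m and linear speed of canister below 0.01 m/s); the robot touches nothing.
It fails at once if the platform dropped or lowered faster than 0.08 m/s (linear speed of platform above 0.08 m/s).
It fails at once if the pawl forced against the ratchet teeth with more than 45 N (contact force between pawl and ratchet above 45 N).
It fails at once if the platform pressed or banged onto its stops with more than 65 N (contact force between platform and stops above 65 N).
It fails at once if the canister tipped (angle between canister's own z axis and vertical above 0.2 rad).
It fails at once if the mug, tin, tub or salt shaker was moved by more than 20 mm (distance of any of mug, tin, tub, salt from where it was at the start of the episode above 0.02 m).
It also fails if it takes over 72 s, if anything falls off the work surface, if the arm or the gripper's body presses on something with over 40 N, if the wrist force passes 120 N, or if a joint passes its speed limit or range.

## Working session

There is one attempt and no reset: what is moved stays moved. The work goes in short steps, Python scripts to look and compute and a tool call to move; the robot and the scene stay as the last step left them, time stands still between calls to the robot, and variables do not carry over. Pictures are saved under pics/ and viewed, at most 10 in all, crops included, and the job is handed in when it is done.

Besides the shell and the picture viewer there is one more tool, called after "Request:" by a JSON object that holds its "method" and its "body". play_rows: Moves the arm, as the interface text tells. Its arguments: {"type":"object","properties":{"increments":{"type":"array"},"grip_force":{"type":"number"}},"required":["increments"]}

```bash
mkdir -p pics; cat > h.py <<'E'
import numpy as np,cv2
from workcell import telemetry,camera,calibration,workorder
def shot(n,f):
    o=telemetry.get_obs(); p,d=camera(n); cv2.imwrite(f'pics/{f}.png',p[:,:,::-1]); np.save(f'pics/{f}.npy',d)
    return o,p,d
def pts(n,d,o=None):
    c=calibration(n);f=192/np.tan(np.radians(c['vertical_fov'])/2)
    K=np.array([[f,0,c['cx']],[0,f,c['cy']],[0,0,1]]);v,u=np.mgrid[:384,:512]
    uv=np.stack([u,v],-1).reshape(-1,1,2).astype(float)
    s=cv2.undistortPoints(uv,K,np.array([c['k1'],0,0,0.])).reshape(384,512,2)
    P=np.dstack([s*d[...,None],d])
    if n!='wrist':
        R=cv2.Rodrigues(np.array(c['rvec'],float))[0];return (P-np.array(c['tvec']).reshape(3))@R
    from scipy.spatial.transform import Rotation as Ro
    H=np.array(c['hand_eye']);P=P@H[:3,:3].T+H[:3,3]
    return P@Ro.from_euler('xyz',o['tcp_rot'],degrees=True).as_matrix().T+np.array(o['ee_pos'])
E
python3 - <<'E'
from h import *
a=[shot(n,n+'0') for n in('top','side')]
print(telemetry.get_obs())
cv2.imwrite('pics/both.png',cv2.resize(np.vstack([x[1] for x in a])[:,:,::-1],(800,1200))[:1200])
E
```

```text
{'time': 0.1, 'q': array([ 6.42275450e+01,  5.00678896e+00,  1.00389918e+01,  9.50999124e+01,
       -3.62057139e-04,  8.99978712e+01]), 'qd': array([ 0.14015672, -0.16233791,  0.10460411,  0.03048211,  0.09215793,
        0.07044171]), 'joint_efforts': array([ 3.11765496e-05, -5.21564054e+01,  4.65652871e+01,  1.60848390e-02,
       -3.22609890e-05, -1.41588714e-05]), 'ee_pos': array([0.23905906, 0.49512088, 0.24966506]), 'tcp_rot': array([-1.79932290e+02,  3.59541133e-04,  1.54229674e+02]), 'wrist_force': array([ 0.54560695, -0.91237178,  0.35082946]), 'torque': array([ 0.01978913,  0.02119784, -0.04427941]), 'grasp_force': 0.0, 'opening': 0.08571891771377096}
```

View pics/top0.png

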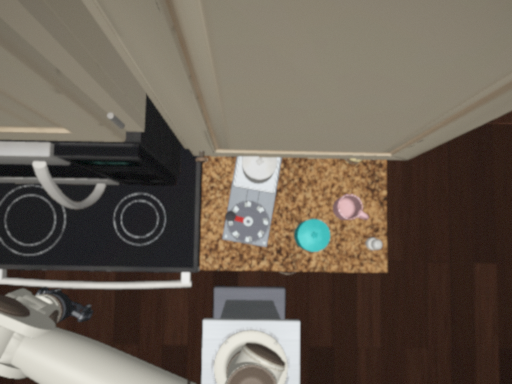

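View pics/side0.png

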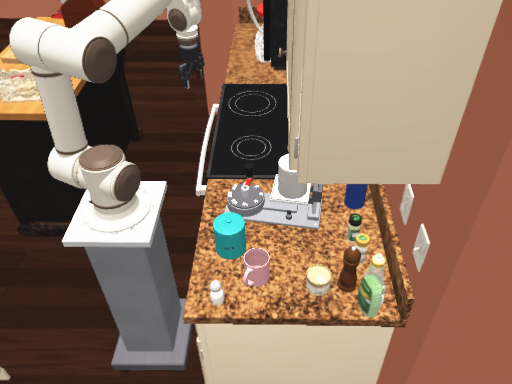

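Top: crank hub is around (248,221), the black grip near (231,216), platform and canister near (259,168). A wall cabinet overhangs the far part. The turquoise look-alike is at (313,235). The side view agrees.

```bash
python3 - <<'E'
from h import *
d=np.load('pics/top0.npy');P=pts('top',d)
for u,v in[(248,221),(240,219),(231,216),(229,216),(233,216),(259,168),(240,180),(262,238),(228,237),(313,235),(348,206),(300,120),(210,300)]:print((u,v),P[v,u].round(3))
im=cv2.imread('pics/top0.png')
m=(d>0)&(P[...,2]>.075)&(P[...,2]<.16);sub=m[195:245,222:275]
# steel housing cylinder top z~.05-.06
h=(P[...,2]>.044)&(P[...,2]<.062);h[:,:215]=0;h[:,285:]=0;h[:190]=0;h[250:]=0
q=P[h];print(len(q),q[:,:2].min(0),q[:,:2].max(0),cv2.minEnclosingCircle(q[:,:2].astype(np.float32)))
g=(P[...,2]>.11)&(P[...,2]<.16)&h.__class__(1) if 0 else (P[...,2]>.11)&(P[...,2]<.16)
g[:,:215]=0;g[:,285:]=0;g[:195]=0;g[250:]=0;print('grip',P[g].round(3))
ds=np.load('pics/side0.npy');S=pts('side',ds);is_=cv2.imread('pics/side0.png')
g=(S[...,2]>.105)&(S[...,2]<.16)&(is_.max(2)<60);g[:150]=0;g[215:]=0;g[:,:225]=0;g[:,265:]=0
print('sidegrip',S[g].round(3))
b=(abs(P[...,2]-.012)<.005);b[:,:215]=0;b[:,285:]=0;b[:180]=0;b[255:]=0
r=cv2.minAreaRect(P[b][:,:2].astype(np.float32));print(r,cv2.boxPoints(r))
c=(abs(S[...,2]-.0)>1)
cv2.imwrite('pics/c.png',np.hstack([cv2.resize(im[150:255,210:290],(400,525),interpolation=2),cv2.resize(is_[145:245,200:280],(400,525),interpolation=2)]))
E
```

```text
(248, 221) [0.47  0.016 0.092]
(240, 219) [0.476 0.042 0.087]
(231, 216) [0.482 0.068 0.155]
(229, 216) [0.482 0.074 0.149]
(233, 216) [0.482 0.062 0.149]
(259, 168) [ 0.617 -0.011  0.24 ]
(240, 180) [0.596 0.044 0.111]
(262, 238) [ 0.417 -0.031  0.011]
(228, 237) [0.418 0.081 0.012]
(313, 235) [ 0.43  -0.183  0.133]
(348, 206) [ 0.529 -0.317  0.007]
(300, 120) [ 0.608 -0.059  0.841]
(210, 300) [ 0.088  0.2   -0.921]
1048 [ 0.40054359 -0.05189646] [0.53627563 0.08361063] ((0.46882107853889465, 0.016554798930883408), 0.06871756166219711)
grip [[0.497 0.077 0.15 ]
 [0.497 0.075 0.147]
 [0.497 0.071 0.15 ]
 [0.497 0.068 0.155]
 [0.497 0.065 0.148]
 [0.494 0.081 0.144]
 [0.494 0.078 0.146]
 [0.494 0.074 0.154]
 [0.494 0.071 0.15 ]
 [0.494 0.068 0.148]
 [0.494 0.065 0.149]
 [0.494 0.062 0.151]
 [0.494 0.059 0.15 ]
 [0.491 0.083 0.147]
 [0.491 0.08  0.151]
 [0.491 0.077 0.153]
 [0.491 0.074 0.153]
 [0.491 0.071 0.15 ]
 [0.491 0.068 0.155]
 [0.491 0.065 0.151]
 [0.491 0.062 0.15 ]
 [0.491 0.059 0.148]
 [0.488 0.083 0.151]
 [0.488 0.08  0.148]
 [0.488 0.077 0.151]
 [0.488 0.074 0.154]
 [0.48
[... 3113 characters left out ...]
[0.486 0.061 0.123]
 [0.49  0.057 0.127]
 [0.493 0.068 0.118]
 [0.496 0.075 0.112]
 [0.475 0.066 0.115]
 [0.479 0.062 0.117]
 [0.483 0.062 0.118]
 [0.486 0.064 0.116]
 [0.49  0.063 0.117]
 [0.493 0.061 0.119]
 [0.497 0.069 0.112]
 [0.475 0.071 0.106]
 [0.479 0.056 0.119]
 [0.482 0.062 0.113]
 [0.486 0.061 0.114]
 [0.49  0.059 0.116]
 [0.493 0.06  0.115]
 [0.479 0.061 0.11 ]
 [0.482 0.062 0.108]
 [0.486 0.06  0.11 ]
 [0.49  0.059 0.111]
 [0.493 0.058 0.112]
 [0.483 0.057 0.108]]
((0.48677971959114075, 0.010253995656967163), (0.2466115802526474, 0.22747032344341278), 0.7208290100097656) [[ 0.36205286  0.12242891]
 [ 0.36491454 -0.10502341]
 [ 0.6115066  -0.10192092]
 [ 0.6086449   0.1255314 ]]
```

View pics/c.png

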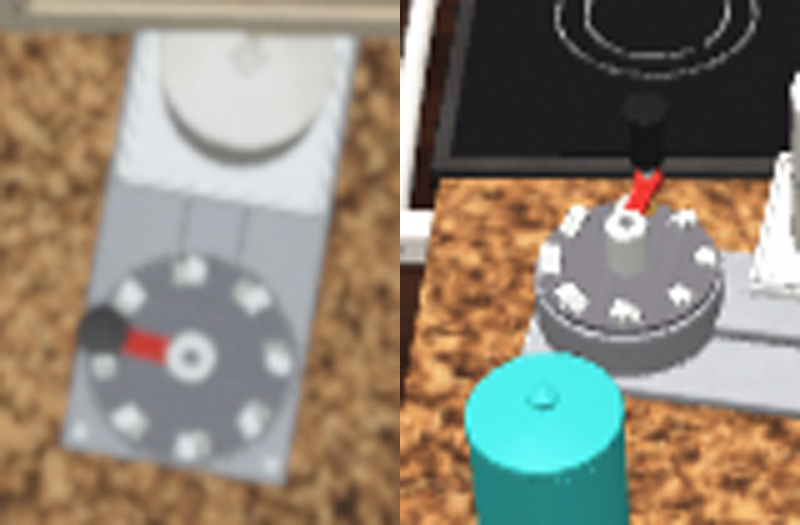

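Request:
{"method": "play_rows", "body": {"increments": [[[-25,-17,2],[0,0,-1.6],0],[[-50,-34,4],[0,0,-3.2],0],[[-76,-52,6],[0,0,-4.8],0],[[-101,-69,8],[0,0,-6.4],0],[[-126,-86,10],[0,0,-8],0],[[-152,-103,12],[0,0,-9.7],0],[[-177,-121,14],[0,0,-11.3],0],[[-202,-138,16],[0,0,-12.9],0],[[-227,-155,18],[0,0,-14.5],0],[[-253,-172,20],[0,0,-16.1],0],[[-278,-190,22],[0,0,-17.7],0],[[-303,-207,24],[0,0,-19.3],0],[[-328,-224,26],[0,0,-21],0],[[-354,-241,28],[0,0,-22.6],0],[[-379,-258,29],[0,0,-24.2],0],[[-404,-275.7,30],[0,0,-25.8],0],[[-404.1,-275.7,30],[0,0,-25.8],0],[[-404.1,-275.7,30],[0,0,-25.8],0],[[-404.1,-275.7,30],[0,0,-25.8],0]]}}

```text
time: 2.0
ee_pos: [0.4828, 0.0718, 0.2202]
tcp_rot: [180.0, -0.0, -180.0]
wrist_force: [-0.4, 0.1, 0.4]
opening: 0.0852
grasp_force: 0.0
```

```bash
python3 - <<'E'
from h import *
o,p,d=shot('wrist','w1');print(o['ee_pos'],o['tcp_rot'],o['q'],o['wrist_force'],o['opening'])
P=pts('wrist',d,o)
g=(P[...,2]>.14)&(P[...,2]<.158)&(p.max(2)<90)&(np.hypot(P[...,0]-.483,P[...,1]-.071)<.04)
q=P[g];print(len(q),q.min(0),q.max(0),cv2.minEnclosingCircle(q[:,:2].astype(np.float32)))
r=(abs(P[...,2]-.095)<.004)&(np.hypot(P[...,0]-.469,P[...,1]-.0165)<.025)
q=P[r];print(len(q),cv2.minEnclosingCircle(q[:,:2].astype(np.float32)) if len(q) else 0)
E
```

```text
[0.48280577 0.07181871 0.22018647] [ 1.79992279e+02 -2.50652925e-02 -1.79969030e+02] [ 8.45470334e+00 -3.98844186e+00 -2.29631206e+00  9.17157936e+01
  1.13096857e-02  8.42373225e+00] [-0.40523408  0.09405783  0.39277408] 0.08523471177362694
1667 [0.46673979 0.05430933 0.14503201] [0.49896829 0.0860433  0.15187608] ((0.4829029440879822, 0.07003351300954819), 0.016344817355275154)
485 ((0.47082099318504333, 0.017134446650743484), 0.014578630216419697)
```

View pics/w1.png

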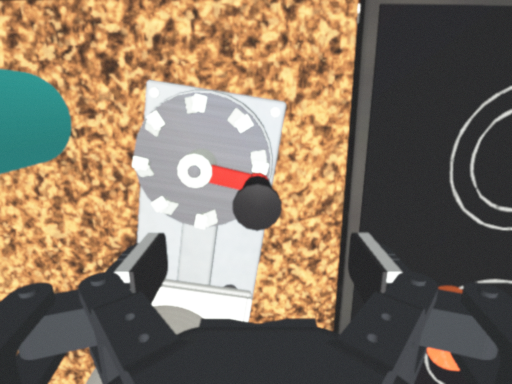

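The flange is at (0.483, 0.070) and the hub at (0.470, 0.017), 55 mm apart as stated. In the picture, the grip is at pixel (257,203) and the hub at (195,170). Descending around the grip.

Request:
{"method": "play_rows", "body": {"increments": [[[0,-1.8,15],[0,0,0],0.2],[[0,-1.8,35],[0,0,0],0.2],[[0,-1.8,55],[0,0,0],0.2],[[0,-1.8,75],[0,0,0],0.2],[[0,-1.8,90],[0,0,0],0.2],[[0,-1.8,98],[0,0,0],0.2],[[0,-1.8,103],[0,0,0],0.2],[[0,-1.8,103],[0,0,0],0.2],[[0,-1.8,103],[0,0,0],0.2]], "grip_force": 40}}

```text
time: 2.95
ee_pos: [0.4835, 0.0696, 0.118]
tcp_rot: [180.0, 0.1, -180.0]
wrist_force: [0.2, -0.3, 0.6]
opening: 0.0683
grasp_force: 0.0
```

Request:
{"method": "play_rows", "body": {"increments": [[[0,0,0],[0,0,0],0.5],[[0,0,0],[0,0,0],0.6],[[0,0,0],[0,0,0],0.7],[[0,0,0],[0,0,0],0.8],[[0,0,0],[0,0,0],0.9],[[0,0,0],[0,0,0],1],[[0,0,0],[0,0,0],1],[[0,0,0],[0,0,0],1]], "grip_force": 40}}

```text
time: 3.75
ee_pos: [0.4835, 0.0705, 0.1181]
tcp_rot: [179.9, 0.1, -179.9]
wrist_force: [-0.9, 6.6, 2.3]
opening: 0.028
grasp_force: 37.4
```

```bash
python3 - <<'E'
from h import *
o,p,d=shot('wrist','w2');print(o['ee_pos'],o['wrist_force'],o['opening'])
a=cv2.resize(p[150:384,130:400][:,:,::-1],(540,468))
o,p,d=shot('side','s2');b=cv2.resize(p[130:247,200:260][:,:,::-1],(240,468),interpolation=2)
cv2.imwrite('pics/c2.png',np.hstack([a,b]))
E
```

```text
[0.48352899 0.07046675 0.11814473] [-0.9082482   6.63509142  2.28783573] 0.028043831319139956
```

View pics/c2.png

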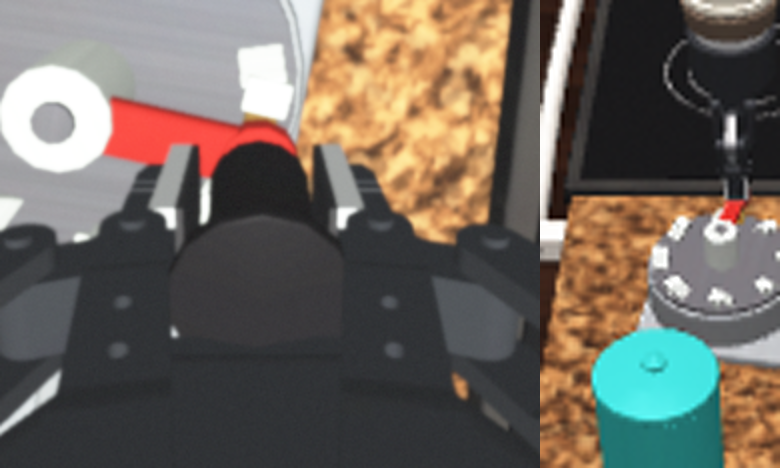

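The wrist crop shows the flange pinched between the finger bases, around (260,280), while the silver pads don't touch the 24 mm shaft. I'll open, rise 29 mm, and clamp the flange rim with the pads.

Request:
{"method": "play_rows", "body": {"increments": [[[0,0,0],[0,0,0],0.4],[[0,0.8,0],[0,0,0],0.4],[[0,0.8,0],[0,0,0],0.4],[[0,0.8,-10],[0,0,0],0.4],[[0,0.8,-22],[0,0,0],0.4],[[0,0.8,-29],[0,0,0],0.4],[[0,0.8,-29],[0,0,0],0.5],[[0,0.8,-29],[0,0,0],0.6],[[0,0.8,-29],[0,0,0],0.7],[[0,0.8,-29],[0,0,0],0.8],[[0,0.8,-29],[0,0,0],1],[[0,0.8,-29],[0,0,0],1],[[0,0.8,-29],[0,0,0],1],[[0,0.8,-29],[0,0,0],1]], "grip_force": 80}}

```text
time: 5.25
ee_pos: [0.4835, 0.0708, 0.1469]
tcp_rot: [179.9, 0.1, -180.0]
wrist_force: [-1.0, 2.9, 7.4]
opening: 0.031
grasp_force: 78.4
```

```bash
python3 - <<'E'
from h import *
o,p,d=shot('wrist','w3');print(o['ee_pos'],o['wrist_force'],o['opening'])
cv2.imwrite('pics/c3.png',cv2.resize(p[150:384,130:400][:,:,::-1],(540,468)))
E
```

```text
[0.48346775 0.07081541 0.14694638] [-0.95938502  2.92867148  7.361113  ] 0.030993463077015383
```

View pics/c3.png

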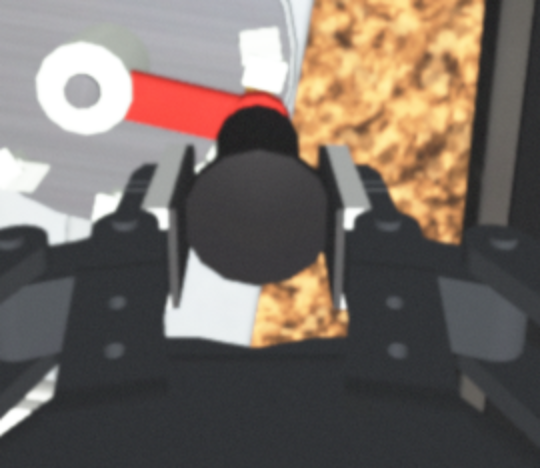

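Request:
{"method": "play_rows", "body": {"increments": [[[-1,-0.3,0],[0,0,0],1],[[-2,-0.5,0],[0,0,0],1],[[-3,-0.8,0],[0,0,0],1],[[-4,-1.1,0],[0,0,0],1],[[-5,-1.5,0],[0,0,0],1],[[-6,-1.9,0],[0,0,0],1],[[-7.3,-2.3,0],[0,0,0],1],[[-7.3,-2.3,0],[0,0,0],1],[[-7.3,-2.3,0],[0,0,0],1]]}}

```text
time: 6.2
ee_pos: [0.4898, 0.0689, 0.1469]
tcp_rot: [179.9, -0.0, -179.9]
wrist_force: [-6.2, 6.2, 9.8]
opening: 0.0309
grasp_force: 78.5
```

Request:
{"method": "play_rows", "body": {"increments": [[[0,0.6,-1],[0,0,0],1],[[0,0.6,-2],[0,0,0],1],[[0,0.6,-3],[0,0,0],1],[[0,0.6,-4],[0,0,0],1],[[0,0.6,-5],[0,0,0],1],[[0,0.6,-5],[0,0,0],1]]}}

```text
time: 6.8
ee_pos: [0.4885, 0.0693, 0.1496]
tcp_rot: [179.9, -0.3, -179.9]
wrist_force: [-6.7, 5.2, -3.6]
opening: 0.0306
grasp_force: 79.3
```

Request:
{"method": "play_rows", "body": {"increments": [[[0,0,0],[0,0,0],1],[[0,0,0],[0,0,0],1]]}}

```text
time: 7.0
ee_pos: [0.4885, 0.0693, 0.1495]
tcp_rot: [179.9, -0.3, -179.9]
wrist_force: [-6.5, 5.3, -4.8]
opening: 0.0308
grasp_force: 79.3
```

```bash
python3 - <<'E'
from h import *
o=telemetry.get_obs();print(o)
E
```

```text
{'time': 7.0, 'q': array([ 8.01053331, -3.29169079, -9.43849773, 84.15050226,  0.12592315,
        7.93730489]), 'qd': array([ 0.05552573,  0.03165039, -0.00422985,  0.0202748 , -0.01447617,
        0.08676716]), 'joint_efforts': array([-3.05955671e+00, -4.55741894e+01,  5.16381204e+01, -2.18592256e+00,
       -1.73084322e+00,  3.11525415e-03]), 'ee_pos': array([0.48853576, 0.06934118, 0.14945431]), 'tcp_rot': array([ 179.91633881,   -0.31184953, -179.92687062]), 'wrist_force': array([-6.46504227,  5.3231767 , -4.77418992]), 'torque': array([1.05831185, 1.21701691, 0.03875378]), 'grasp_force': 79.3445348739624, 'opening': 0.030803405231329684}
```

Request:
{"method": "play_rows", "body": {"increments": [[[-0.8,-0.3,0],[0,0,0],1],[[-1.5,-0.7,0],[0,0,0],1],[[-1.5,-1,0],[0,0,0],1],[[-1.5,-1,-1],[0,0,0],1],[[-1.5,-1,-2],[0,0,0],1],[[-1.5,-1,-2],[0,0,0],1]]}}

```text
time: 7.6
ee_pos: [0.4901, 0.0686, 0.1516]
tcp_rot: [179.9, -0.3, -179.9]
wrist_force: [-6.4, 7.1, -5.3]
opening: 0.031
grasp_force: 79.4
```

Request:
{"method": "play_rows", "body": {"increments": [[[0,0.3,-1],[0,0,0],1],[[0,0.6,-2],[0,0,0],1],[[0,0.8,-3],[0,0,0],1],[[0,0.8,-4],[0,0,0],1],[[0,0.8,-5],[0,0,0],1],[[0,0.8,-6],[0,0,0],1],[[0,0.8,-7],[0,0,0],1],[[0,0.8,-7],[0,0,0],1]]}}

```text
time: 8.4
ee_pos: [0.4899, 0.0689, 0.1583]
tcp_rot: [179.9, -0.3, -179.9]
wrist_force: [-7.2, 4.7, -6.1]
opening: 0.0309
grasp_force: 79.5
```

Request:
{"method": "play_rows", "body": {"increments": [[[0,0,-0.8],[0,0,0],1],[[0,0,-0.8],[0,0,0],1],[[0,0,-0.8],[0,0,0],1]]}}

```text
time: 8.7
ee_pos: [0.4898, 0.0689, 0.159]
tcp_rot: [179.9, -0.4, -179.9]
wrist_force: [-7.6, 5.1, -6.5]
opening: 0.0304
grasp_force: 79.5
```

```bash
python3 - <<'E'
from h import *
o=telemetry.get_obs();p,d=camera('wrist');P=pts('wrist',d,o);print(o['ee_pos'],o['wrist_force'])
print('flange',[P[v,u].round(4) for v,u in[(245,258),(255,258),(265,258)]], [p[v,u] for v,u in[(245,258),(255,258)]])
r=(p[...,0]>150)&(p[...,1]<70)&(p[...,2]<70);q=P[r];print('arm',len(q),np.median(q,0))
r=(P[...,2]>.09)&(P[...,2]<.1)&(np.hypot(P[...,0]-.469,P[...,1]-.0165)<.025)
print(cv2.minEnclosingCircle(P[r][:,:2].astype(np.float32)))
E
```

```text
[0.48982356 0.06891217 0.1589532 ] [-7.62984514  5.12960108 -6.52889939]
flange [array([0.4821, 0.068 , 0.162 ]), array([0.487 , 0.068 , 0.1618]), array([0.492 , 0.068 , 0.1614])] [array([69, 68, 69], dtype=uint8), array([63, 61, 62], dtype=uint8)]
arm 115 [0.47811578 0.05893996 0.0878891 ]
((0.473358690738678, 0.020129496231675148), 0.018945489078760147)
```

Request:
{"method": "play_rows", "body": {"increments": [[[2,0.8,0],[0,0,0],1],[[4.5,1.6,0],[0,0,0],1],[[9.2,2.7,0],[0,0,0],1],[[14,3.4,0],[0,0,0],1],[[18.7,3.7,0],[0,0,0],1],[[23.5,3.6,0],[0,0,0],1],[[28.3,3,0],[0,0,0],1],[[33,2.1,0],[0,0,0],1],[[37.6,0.7,0],[0,0,0],1],[[42.1,-1.1,0],[0,0,0],1],[[46.4,-3.2,0],[0,0,0],1],[[48.5,-4.4,0],[0,0,0],1],[[50.5,-5.7,0],[0,0,0],1],[[50.5,-5.7,0],[0,0,0],1]]}}

```text
time: 10.15
ee_pos: [0.4387, 0.0621, 0.1589]
tcp_rot: [-179.9, -0.4, -180.0]
wrist_force: [-9.0, -0.8, -5.9]
opening: 0.0309
grasp_force: 79.6
```

Request:
{"method": "play_rows", "body": {"increments": [[[2,-1.2,0],[0,0,0],1],[[4.1,-2.5,0],[0,0,0],1],[[7.8,-5.7,0],[0,0,0],1],[[11.1,-9.2,0],[0,0,0],1],[[14.1,-13,0],[0,0,0],1],[[16.8,-17,0],[0,0,0],1],[[19.1,-21.3,0],[0,0,0],1],[[21,-25.7,0],[0,0,0],1],[[22.5,-30.3,0],[0,0,0],1],[[23.7,-35,0],[0,0,0],1],[[24.4,-39.8,0],[0,0,0],1],[[24.7,-44.6,0],[0,0,0],1],[[24.6,-49.5,0],[0,0,0],1],[[24,-54.3,0],[0,0,0],1],[[23.1,-59,0],[0,0,0],1],[[22.4,-61.4,0],[0,0,0],1],[[21.7,-63.7,0],[0,0,0],1],[[21.7,-63.7,0],[0,0,0],1]]}}

```text
time: 11.95
ee_pos: [0.4194, -0.0025, 0.1597]
tcp_rot: [-179.8, -0.1, 180.0]
wrist_force: [1.2, -9.3, -5.6]
opening: 0.0307
grasp_force: 79.7
```

Request:
{"method": "play_rows", "body": {"increments": [[[-0.9,-2.2,0],[0,0,0],1],[[-1.8,-4.5,0],[0,0,0],1],[[-2.8,-6.7,0],[0,0,0],1],[[-4,-8.8,0],[0,0,0],1],[[-5.2,-10.9,0],[0,0,0],1],[[-6.5,-12.9,0],[0,0,0],1],[[-7.9,-14.9,0],[0,0,0],1]]}}

```text
time: 12.65
ee_pos: [0.4277, -0.017, 0.1599]
tcp_rot: [-179.8, -0.1, 180.0]
wrist_force: [4.1, -6.2, -6.2]
opening: 0.0311
grasp_force: 79.7
```

Request:
{"method": "play_rows", "body": {"increments": [[[-0.9,-1.2,0],[0,0,0],1],[[-1.8,-2.3,0],[0,0,0],1],[[-2.7,-3.4,0],[0,0,0],1],[[-3.7,-4.5,0],[0,0,0],1],[[-4.7,-5.6,0],[0,0,0],1],[[-5.7,-6.6,0],[0,0,0],1],[[-6.7,-7.6,0],[0,0,0],1],[[-7.8,-8.6,0],[0,0,0],1]]}}

```text
time: 13.45
ee_pos: [0.436, -0.0253, 0.1601]
tcp_rot: [-179.9, 0.0, 180.0]
wrist_force: [6.5, -4.6, -6.6]
opening: 0.0305
grasp_force: 79.7
```

Request:
{"method": "play_rows", "body": {"increments": [[[-1.1,-0.9,0],[0,0,0],1],[[-2.3,-1.8,0],[0,0,0],1],[[-3.4,-2.7,0],[0,0,0],1],[[-4.6,-3.6,0],[0,0,0],1],[[-5.8,-4.4,0],[0,0,0],1],[[-7,-5.2,0],[0,0,0],1]]}}

```text
time: 14.05
ee_pos: [0.4432, -0.0303, 0.1602]
tcp_rot: [-179.9, 0.0, -180.0]
wrist_force: [6.3, -3.8, -4.9]
opening: 0.0307
grasp_force: 79.7
```

Request:
{"method": "play_rows", "body": {"increments": [[[-1.2,-0.8,0],[0,0,0],1],[[-2.5,-1.5,0],[0,0,0],1],[[-3.7,-2.2,0],[0,0,0],1],[[-5,-2.9,0],[0,0,0],1],[[-5,-2.9,0],[0,0,0],1]]}}

```text
time: 14.55
ee_pos: [0.4477, -0.0327, 0.1601]
tcp_rot: [-180.0, -0.0, -180.0]
wrist_force: [5.4, -1.0, -6.6]
opening: 0.0304
grasp_force: 79.8
```

Request:
{"method": "play_rows", "body": {"increments": [[[-1.3,-0.6,0],[0,0,0],1],[[-2.7,-1.2,0],[0,0,0],1],[[-2.7,-1.2,0],[0,0,0],1]]}}

```text
time: 14.85
ee_pos: [0.449, -0.0333, 0.1601]
tcp_rot: [179.9, -0.2, -180.0]
wrist_force: [-3.1, 4.0, -6.3]
opening: 0.0308
grasp_force: 79.8
```

Request:
{"method": "play_rows", "body": {"increments": [[[0.5,0.2,0],[0,0,0],1],[[0.8,0.4,0],[0,0,0],1],[[0.8,0.4,0],[0,0,0],1],[[0.8,0.4,0],[0,0,0],1]]}}

```text
time: 15.25
ee_pos: [0.449, -0.0332, 0.1609]
tcp_rot: [180.0, -0.1, -180.0]
wrist_force: [-3.1, 4.5, -7.0]
opening: 0.0309
grasp_force: 79.8
```

Request:
{"method": "play_rows", "body": {"increments": [[[0,0,0.7],[0,0,0],1],[[0,0,1.4],[0,0,0],1],[[0,0,2],[0,0,0],1],[[0,0,2],[0,0,0],1]]}}

```text
time: 15.65
ee_pos: [0.449, -0.0332, 0.1589]
tcp_rot: [180.0, -0.0, -180.0]
wrist_force: [-2.5, 4.6, -5.9]
opening: 0.0309
grasp_force: 79.9
```

Request:
{"method": "play_rows", "body": {"increments": [[[0.3,0.2,0.5],[0,0,0],1],[[0.6,0.4,1],[0,0,0],1],[[0.6,0.4,1.5],[0,0,0],1],[[0.6,0.4,2],[0,0,0],1],[[0.6,0.4,2],[0,0,0],1]]}}

```text
time: 16.15
ee_pos: [0.4488, -0.0331, 0.157]
tcp_rot: [-180.0, 0.0, -180.0]
wrist_force: [-1.8, 3.0, -6.1]
opening: 0.0307
grasp_force: 79.9
```

Request:
{"method": "play_rows", "body": {"increments": [[[0,0,0.5],[0,0,0],1],[[0,0,1],[0,0,0],1],[[0,0,1.5],[0,0,0],1],[[0,0,2],[0,0,0],1],[[0,0,2],[0,0,0],1]]}}

```text
time: 16.65
ee_pos: [0.4488, -0.033, 0.155]
tcp_rot: [-180.0, -0.0, -180.0]
wrist_force: [-1.8, 2.3, -5.9]
opening: 0.0308
grasp_force: 79.9
```

Request:
{"method": "play_rows", "body": {"increments": [[[0,0,0.5],[0,0,0],1],[[0,0,1],[0,0,0],1],[[0,0,1.5],[0,0,0],1],[[0,0,2],[0,0,0],1],[[0,0,2.5],[0,0,0],1],[[0,0,3],[0,0,0],1],[[0,0,3],[0,0,0],1]]}}

```text
time: 17.35
ee_pos: [0.4488, -0.033, 0.152]
tcp_rot: [-180.0, -0.0, -180.0]
wrist_force: [-1.8, 2.2, -4.1]
opening: 0.0309
grasp_force: 79.9
```

Request:
{"method": "play_rows", "body": {"increments": [[[0,0,0.5],[0,0,0],1],[[0,0,1],[0,0,0],1],[[0,0,1.5],[0,0,0],1],[[0,0,2],[0,0,0],1],[[0,0,2.5],[0,0,0],1],[[0,0,3],[0,0,0],1],[[0,0,3],[0,0,0],1]]}}

```text
time: 18.05
ee_pos: [0.4488, -0.033, 0.149]
tcp_rot: [-180.0, -0.0, -180.0]
wrist_force: [-1.8, 1.2, -4.1]
opening: 0.0308
grasp_force: 79.9
```

Request:
{"method": "play_rows", "body": {"increments": [[[0,0,0.6],[0,0,0],1],[[0,0,1.2],[0,0,0],1],[[0,0,1.2],[0,0,0],0.6],[[0,0,1.2],[0,0,0],0.5],[[0,0,1.2],[0,0,0],0.4],[[0,0,1.2],[0,0,0],0.3],[[0,0,1.2],[0,0,0],0.3],[[0,0,1.2],[0,0,0],0.3]], "grip_force": 20}}

```text
time: 18.85
ee_pos: [0.4489, -0.033, 0.148]
tcp_rot: [-180.0, 0.0, -180.0]
wrist_force: [0.8, 0.1, 0.1]
opening: 0.0594
grasp_force: 0.0
```

Request:
{"method": "play_rows", "body": {"increments": [[[0,0,-5],[0,0,0],0.3],[[0,0,-15],[0,0,0],0.3],[[0,0,-30],[0,0,0],0.3],[[0,0,-50],[0,0,0],0.3],[[0,0,-70],[0,0,0],0.3],[[0,0,-90],[0,0,0],0.3],[[0,0,-100],[0,0,0],0.3],[[0,0,-100],[0,0,0],0.3],[[0,0,-100],[0,0,0],0.3],[[0,0,-100],[0,0,0],0.3]]}}

```text
time: 19.85
ee_pos: [0.4485, -0.033, 0.247]
tcp_rot: [180.0, -0.1, -180.0]
wrist_force: [-0.3, 1.1, -0.7]
opening: 0.0597
grasp_force: 0.0
```

```bash
python3 - <<'E'
from h import *
o,p,d=shot('side','s3');print(o['ee_pos'],o['wrist_force'],o['opening'],o['time'])
P=pts('side',d);r=(np.hypot(P[...,0]-.63,P[...,1]+.011)<.06)&(P[...,2]>.13);print('canister top',np.percentile(P[r][:,2],[50,98]) if r.any() else 0)
cv2.imwrite('pics/c4.png',cv2.resize(p[110:270,170:370][:,:,::-1],(750,600),interpolation=2))
E
```

```text
[ 0.44853937 -0.03297596  0.24697321] [-0.2624522   1.13695559 -0.65123552] 0.059726671753105705 19.85
canister top [0.17552471 0.72969681]
```

View pics/c4.png

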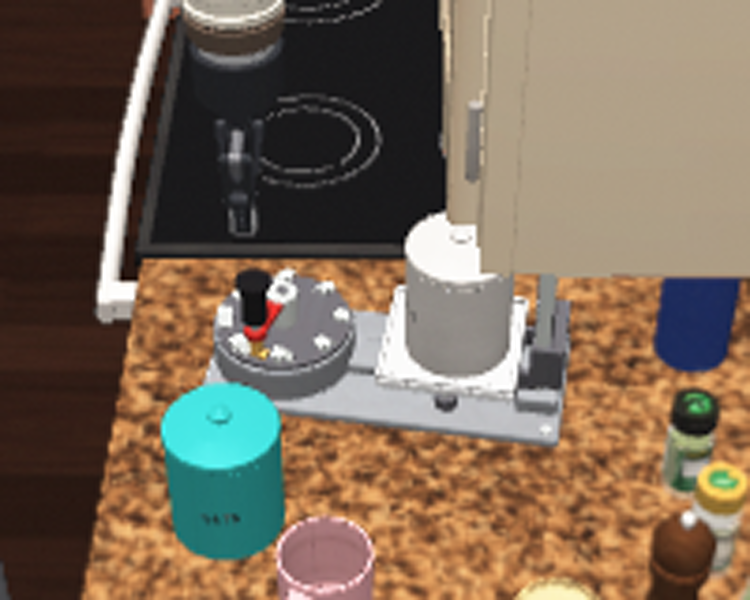

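The platform is down on its stops (the stop screw shows at (447,398)). The canister is upright at (458,300), and the gripper is clear of the grip. Handing in.

```bash
python3 -c "
from h import *
print(workorder.job_done())"
```

```text
the job is handed in; nothing more can be done
None
```

I lowered the platform onto its stops with the canister upright, let the pawl down, released the grip and handed the job in at about 20 s. The hand-in returned no verdict. I couldn't read the force on the stops directly: I judged the landing from the pull on the grip dying away and the last picture.

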